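# Nip up the cover of a wine filter in cross order

## Robot

A 6-joint arm with a two-finger parallel gripper is mounted at the origin on the work surface. World frame = base frame: x ahead of the robot, y to its left, z up, the work surface at z = 0. Lengths are in m, angles in rad, forces in N, time in s.
With the tool pointing down it reaches from about 0.375 to 0.975 m from the base axis. Payload 3.8 kg.
Tool frame: the origin (TCP) lies at the very end of the fingers, on their centre line; the grasp point (between the pads) lies 19 mm behind it; z points along the fingers, y is the direction in which the jaws open and shut (so a half turn about z gives the same grasp; the last joint's range is limited). The gripper opens to 85 mm and grips with 20 to 120 N. Pads are 22 mm wide; open, the fingers measure 114 mm over their backs; the gripper's body (76 mm by 85 mm) begins 54 mm behind the grasp point. The pads swing forward as they close: fully open they stand 13 mm farther back than shut.
Start: joints at [-1.186, 0.264, 1.604, -0, 1.274, -0.037], TCP at [0.276, -0.616, 0.231] pointing down, gripper open.
Joint ranges: [-2.63, 2.63], [-0.94, 2.18], [0.31, 2.57], [-1.31, 4.45], [0, 2.66], [-2.55, 2.55]. Speed limits (rad/s): [2.57, 2.57, 3.14, 3.14, 3.14, 3.14].

## Interface

Orientations are given as a rotation vector (axis times angle).
In Python, from workcell import status, read_camera, camera_info, order gives the robot as it stands.
- The arm moves only by the tool move_arm, never from a script. Its argument "deltas" is a list of rows, each a list of 3 entries, a list of its own where there are three numbers: the turn, a rotation vector about the world's x, y, z as a fraction of full scale, then the shift along the world's x, y, z as a fraction of full scale, then the closure, from -1 (fully open) to 1 (shut), so that 0 is half open. A call has 1 to 20 rows; each row is the pose to reach, as a shift and turn from the pose commanded when the call began; what a row does not reach only later rows make up. Full scale, the value 1, is 0.1 m for a shift and pi/2 rad for a turn. A row lasts 1/8 s, in which the tool goes at most 62.5 mm and 10.7 degrees, less where a joint would pass 70% of its speed; a pose out of reach is approached as far as the arm can. A call with a number of a shift or a turn outside -1 to 1 is refused whole. A call with a gripper value outside its range is refused whole. The fingers move at their own pace and stop on an object; "grip_force" is the grip in N (left out, the last holds). Time passes only in rows, so rows that repeat a pose let the fingers close. It gives the time, the measured TCP pose, the force and the opening at its end, in the units of the state.
- status.read_state(): the state, without advancing time (a new reading comes with each control period).
- read_camera(name): name is "scene" or "side" or "wrist"; returns (picture, depth): 400x640x3 uint8, red, green, blue; 400x640 float32, m along the optical axis (not along the pixel's ray), 0 where there is no reading.
- camera_info(name): a dict with "K" (3x3 intrinsics, pixels), "R" (3x3) and "t" (3): a world point X has camera coordinates R X + t. Camera axes: x right, y down, z forward; pixel columns grow to the right and rows downward; lengths in m; the calibration is good to about 2 mm. The wrist camera is an equidistant fisheye: a pixel r from the principal point sees the ray r / f radians off the axis. A picture is of the moment at which its call begins: read the wrist's pose just before it. camera_info takes no time and is no camera call; for the wrist camera it gives the pose at the moment of the call.
- order.finish_job(): hands the job in, once; it reports no verdict.
The state is a dict: "time": time; "q": joint angles; "joint_vel": joint speeds; "joint_torque": joint torques, N m; "tool_pos": TCP position; "tcp_rot": TCP orientation; "wrist_force": force on the tool from outside, world axes, zero at the start; "torque": the same for the moment, N m; "width": opening from 0.0 (shut) to 1.0 (fully open).
Only numpy, scipy, OpenCV 4.12 (cv2) and the standard library are available. Lean on these libraries where they do the work, as an engineer would, in place of code of your own. Each camera call takes 0.05 s, during which the arm holds its last target. There are 200 camera calls.

## Task

The cover of the wine filter is held by four crank nuts that are only finger-loose. Turn each one clockwise by its handle, about half a turn, until you feel it seat and pull up firm (about 10 N at the handle, never more than 13 N), working in cross order so that the cover goes down evenly: after the first nut tighten the one diagonally opposite it, then the other two. Leave all four tight and let go, and do not shift the jar, the pan or the spare seal.

Things in the scene. Friction and masses are not known exactly. Their poses are not given: they have to be found in the camera images.
- filter: Steel wine-filter housing, fixed, 230 mm across its flange; origin at the centre of its foot on the table. Four studs at (+-63.6, +-63.6) mm in its x-y frame, 90 mm from its centre line: stud 1 at (+,+), 2 (-,+), 3 (-,-), 4 (+,-); so 1 is diagonally opposite 3, and 2 opposite 4. Two pipe stubs at height 45 mm run along its +x and -x, to 98 mm from its centre line.
- cover_mid (a point): Centre of the top face of the flat round steel cover (230 mm across, 10 mm thick, top 116 mm above the table; z is its normal), with a low knob in the middle ending 21 mm above that face. The cover is drawn down a few tenths of a mm onto its gasket as the nuts seat.
- grip1 (a point): Middle of the upright handle of crank nut 1, on stud 1: a black round bar 16 mm across, 42 mm tall, spinning freely on its own axis, 40 mm from the stud's axis. This point is 172 mm above the table, 20 mm below the handle's top and 22 mm above the crank arm; arm, nut and stud end below 154 mm. Tightening is clockwise from above, in a level circle; while loose it drags with about 2.5 N.
- washer1 (a point): Centre of the underside of the dark cup washer (34 mm wide) under nut 1, on stud 1's axis, 116 mm up while loose. It stays there until the nut seats, after 2.5 to 3.5 rad, which cannot be known beforehand. Past seating the force at the handle steps to 7 N and rises by 1.5 N, and the washer goes down by 0.1 mm (too little to go by), per 0.1 rad. Firm: 10 N; under 9 N not surely tight, over 13 N overstrained. Let go, it eases back slightly.
- grip2 (a point): Middle of the upright handle of crank nut 2, on stud 2: a black round bar 16 mm across, 42 mm tall, spinning freely on its own axis, 40 mm from the stud's axis. This point is 172 mm above the table, 20 mm below the handle's top and 22 mm above the crank arm; arm, nut and stud end below 154 mm. Tightening is clockwise from above, in a level circle; while loose it drags with about 2.5 N.
- washer2 (a point): Centre of the underside of the dark cup washer (34 mm wide) under nut 2, on stud 2's axis, 116 mm up while loose. It stays there until the nut seats, after 2.5 to 3.5 rad, which cannot be known beforehand. Past seating the force at the handle steps to 7 N and rises by 1.5 N, and the washer goes down by 0.1 mm (too little to go by), per 0.1 rad. Firm: 10 N; under 9 N not surely tight, over 13 N overstrained. Let go, it eases back slightly.
- grip3 (a point): Middle of the upright handle of crank nut 3, on stud 3: a black round bar 16 mm across, 42 mm tall, spinning freely on its own axis, 40 mm from the stud's axis. This point is 172 mm above the table, 20 mm below the handle's top and 22 mm above the crank arm; arm, nut and stud end below 154 mm. Tightening is clockwise from above, in a level circle; while loose it drags with about 2.5 N.
- washer3 (a point): Centre of the underside of the dark cup washer (34 mm wide) under nut 3, on stud 3's axis, 116 mm up while loose. It stays there until the nut seats, after 2.5 to 3.5 rad, which cannot be known beforehand. Past seating the force at the handle steps to 7 N and rises by 1.5 N, and the washer goes down by 0.1 mm (too little to go by), per 0.1 rad. Firm: 10 N; under 9 N not surely tight, over 13 N overstrained. Let go, it eases back slightly.
- grip4 (a point): Middle of the upright handle of crank nut 4, on stud 4: a black round bar 16 mm across, 42 mm tall, spinning freely on its own axis, 40 mm from the stud's axis. This point is 172 mm above the table, 20 mm below the handle's top and 22 mm above the crank arm; arm, nut and stud end below 154 mm. Tightening is clockwise from above, in a level circle; while loose it drags with about 2.5 N.
- washer4 (a point): Centre of the underside of the dark cup washer (34 mm wide) under nut 4, on stud 4's axis, 116 mm up while loose. It stays there until the nut seats, after 2.5 to 3.5 rad, which cannot be known beforehand. Past seating the force at the handle steps to 7 N and rises by 1.5 N, and the washer goes down by 0.1 mm (too little to go by), per 0.1 rad. Firm: 10 N; under 9 N not surely tight, over 13 N overstrained. Let go, it eases back slightly.
- jar: Bystander: closed amber glass jar, 80 mm across, 110 mm tall; origin at the centre of its underside.
- pan: Bystander: small open steel pan, 130 mm across, 70 mm tall; origin at the centre of its underside.
- spare_seal: Bystander: flat black rubber ring, 120 mm across, 8 mm thick, lying on the table; origin at the centre of its underside.
There are look-alikes about, which are no part of the job. Of the things like the part that bears cover_mid, leave any that is black; of the rest the smaller one is meant.

How it is judged:
On the way, in this order (a step that is already met when the one before it is completed fails the run):
1. a first nut is tight (z of any of washer1, washer2, washer3, washer4 in the frame of filter below 0.11595 m), for 0.2 s.
2. the nut diagonally opposite is tight too ((z of each of washer1, washer3 in the frame of filter below 0.11595 m or z of each of washer2, washer4 in the frame of filter below 0.11595 m)), for 0.2 s.
3. a third nut is tight ((z of each of washer2, washer3, washer4 in the frame of filter below 0.11595 m or z of each of washer1, washer3, washer4 in the frame of filter below 0.11595 m or z of each of washer1, washer2, washer4 in the frame of filter below 0.11595 m or z of each of washer1, washer2, washer3 in the frame of filter below 0.11595 m)), for 0.2 s.
4. all four nuts are tight (z of each of washer1, washer2, washer3, washer4 in the frame of filter below 0.11595 m), for 0.2 s.
At the end, for the whole second after the job is handed in: All four nuts are tight and stay so after being let go (each cup washer pressed down more than 0.05 mm, that is, its nut seated and pulled up by more than 0.05 rad), the cover lies level within 0.003 rad, and the jar, the pan and the spare seal are at rest (all of step 4 and angle between cover_mid's own z axis and vertical below 0.003 rad and linear speed of each of jar, pan, spare_seal below 0.02 m/s); the robot touches nothing.
It fails at once if a nut is overstrained (its washer pressed down more than 0.5 mm, some 14 N at the handle) (z of any of washer1, washer2, washer3, washer4 in the frame of filter below 0.1155 m).
It fails at once if two neighbouring nuts are tight before any opposite pair is ((z of each of washer1, washer2 in the frame of filter below 0.11595 m or z of each of washer2, washer3 in the frame of filter below 0.11595 m or z of each of washer3, washer4 in the frame of filter below 0.11595 m or z of each of washer4, washer1 in the frame of filter below 0.11595 m) and not (z of each of washer1, washer3 in the frame of filter below 0.11595 m or z of each of washer2, washer4 in the frame of filter below 0.11595 m)).
It fails at once if the jar, the pan or the spare seal is shifted by more than 30 mm (distance of any of jar, pan, spare_seal from where it was at the start of the episode above 0.03 m).
It also fails if it takes over 72 s, if anything falls off the work surface, if the arm or the gripper's body presses on something with over 40 N, if the wrist force passes 120 N, or if a joint passes its speed limit or range.

## Working session

There is one attempt and no reset: what is moved stays moved. The work goes in short steps, Python scripts to look and compute and a tool call to move; the robot and the scene stay as the last step left them, time stands still between calls to the robot, and variables do not carry over. Pictures are saved under pics/ and viewed, about 8 in all and at most 12, crops included, and the job is handed in when it is done.

Besides the shell and the picture viewer there is one more tool, called by a JSON object that holds its "api" and its "payload". move_arm: Moves the arm, as the interface text tells. Its arguments: {"type":"object","properties":{"deltas":{"type":"array","items":{"type":"array"}},"grip_force":{"type":"number"}},"required":["deltas"]}

```bash
mkdir -p pics; ls
python3 - <<'E'
from workcell import status, read_camera, camera_info
import cv2,numpy as np
print(status.read_state())
ims=[]
for n in ("scene","side"):
    p,d=read_camera(n); c=camera_info(n); np.savez(f"{n}0.npz",p=p,d=d,**{k:c[k] for k in("K","R","t")})
    cv2.imwrite(f"pics/{n}0.png",p[...,::-1]); print(n,c)
E
```

```text
pics
{'time': 0.0, 'q': array([-1.18588161e+00,  2.64776238e-01,  1.60538634e+00,  1.38201654e-05,
        1.27369494e+00, -3.69172847e-02]), 'joint_vel': array([ 0.00071031, -0.00040614,  0.00021257, -0.0002516 , -0.00186085,
       -0.00017949]), 'joint_torque': array([ 1.68767765e-03, -5.15098035e+01, -3.67319119e+01,  1.29588070e-04,
        1.27721616e-02,  1.58775819e-07]), 'tool_pos': array([ 0.27608235, -0.61515094,  0.22993981]), 'tcp_rot': array([-3.06979137e+00, -6.57236563e-01,  5.95045736e-04]), 'wrist_force': array([ 0.5987793 , -0.1958437 ,  0.66082576]), 'torque': array([-0.0145814 ,  0.05674394, -0.00495899]), 'width': 0.9989957185195535}
scene {'K': array([[438.12776375,   0.        , 320.212683  ],
       [  0.        , 438.12776375, 194.94427403],
       [  0.        ,   0.        ,   1.        ]]), 'R': array([[ 0.90730775,  0.42023799, -0.01388103],
       [ 0.35769658, -0.78878995, -0.49986355],
       [-0.22101087,  0.44856488, -0.86599292]]), 't': array([-0.55159698, -0.16357236,  1.36128247])}
side {'K': array([[379.36153882,   0.        , 322.61896053],
       [  0.        , 379.36153882, 194.27888783],
       [  0.        ,   0.        ,   1.        ]]), 'R': array([[-0.99424953, -0.10583433, -0.01633899],
       [-0.05629005,  0.6462973 , -0.76100673],
       [ 0.09110048, -0.75571086, -0.6485382 ]]), 't': array([0.6000809 , 0.15894131, 0.97400391])}
```

View pics/scene0.png

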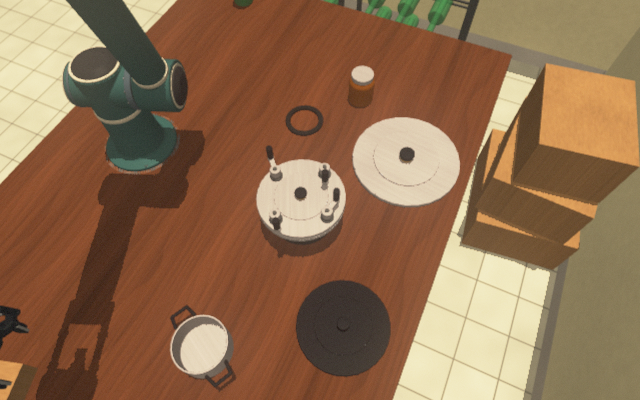

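View pics/side0.png

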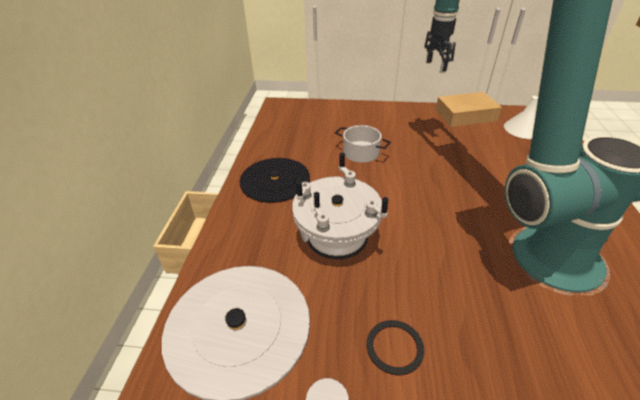

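Scene view: the filter is at about (301,195) with nuts at (276,173), (325,177), (327,213) and (276,217). The big cover (407,158) and the black one (343,327) are look-alikes; jar (361,88), ring (304,120) and pan (200,345). Next I'll get positions from the depth clouds.

```bash
cat > h.py <<'E'
import numpy as np,cv2
def cloud(f):
    z=np.load(f); p,d,K,R,t=[z[k] for k in("p","d","K","R","t")]
    v,u=np.nonzero(d>0); D=d[v,u]
    C=np.c_[(u-K[0,2])/K[0,0]*D,(v-K[1,2])/K[1,1]*D,D]
    return (C-t)@R, p[v,u].astype(float)
E
python3 - <<'E'
from h import *
from scipy.cluster.hierarchy import fcluster,linkage
def circ(P):
    A=np.c_[2*P,np.ones(len(P))]; s=np.linalg.lstsq(A,(P**2).sum(1),rcond=None)[0]
    return s[:2],np.sqrt(s[2]+s[0]**2+s[1]**2)
for n in("scene","side"):
    X,c=cloud(n+"0.npz"); g=c.mean(1)
    m=(X[:,2]>.108)&(X[:,2]<.122)&(np.abs(X[:,0]-.6)<.4)&(np.abs(X[:,1])<.4)&(g>110)
    P=X[m]; med=np.median(P,0); P=P[np.linalg.norm(P[:,:2]-med[:2],axis=1)<.16]
    (cc,r),_,_=cv2.minAreaRect(P[:,:2].astype(np.float32)*1000); ce,rr=cv2.minEnclosingCircle(P[:,:2].astype(np.float32)*1000)
    print(n,"cover med",P.mean(0),"rect",cc,r,"encl",ce,rr)
    ce=np.array(ce)/1000
    near=np.linalg.norm(X[:,:2]-ce,axis=1)<.17
    for nm,mm in(("handle",near&(X[:,2]>.160)&(X[:,2]<.20)&(g<90)),("nut",near&(X[:,2]>.128)&(X[:,2]<.16)&(g>90))):
        Q=X[mm]; 
        if len(Q)<8: print(nm,len(Q)); continue
        L=fcluster(linkage(Q[:,:2],'single'),.012,'distance')
        for k in set(L):
            q=Q[L==k]
            if len(q)>4: print(nm,len(q),q.mean(0).round(4),q.min(0).round(3),q.max(0).round(3),"pol",np.hypot(*(q.mean(0)[:2]-ce)).round(4),np.degrees(np.arctan2(*(q.mean(0)[:2]-ce)[::-1])).round(1))
    for nm,mm in (("all z.01-.2",(X[:,2]>.03)&(X[:,2]<.3)&(X[:,0]>.2)),):
        Q=X[mm][::15]; L=fcluster(linkage(Q[:,:2],'single'),.03,'distance')
        for k in set(L):
            q=Q[L==k]
            if len(q)>8: print(nm,len(q),q.mean(0).round(3),q.min(0).round(3),q.max(0).round(3))
E
```

```text
scene cover med [ 0.56902657 -0.03540739  0.11897651] rect 568.1878662109375 -26.576919555664062 encl (567.001953125, -26.16515350341797) 116.00252532958984
handle 67 [ 0.5667 -0.1477  0.1825] [ 0.556 -0.153  0.16 ] [ 0.573 -0.139  0.198] pol 0.1215 -90.2
handle 72 [0.4559 0.0265 0.1825] [0.446 0.021 0.16 ] [0.462 0.036 0.198] pol 0.123 154.6
handle 52 [ 0.6617 -0.0197  0.1822] [ 0.655 -0.024  0.16 ] [ 0.667 -0.012  0.197] pol 0.095 3.9
handle 67 [0.6145 0.0195 0.1816] [0.606 0.015 0.16 ] [0.621 0.028 0.196] pol 0.0659 43.9
nut 104 [ 0.5411 -0.1132  0.1513] [ 0.527 -0.126  0.133] [ 0.555 -0.1    0.158] pol 0.0908 -106.6
nut 18 [ 0.5684 -0.1489  0.1503] [ 0.559 -0.153  0.142] [ 0.573 -0.141  0.157] pol 0.1227 -89.3
nut 163 [0.4793 0.0023 0.1492] [ 0.449 -0.014  0.128] [0.496 0.03  0.158] pol 0.0922 162.0
nut 182 [ 0.6561 -0.0492  0.1496] [ 0.64  -0.067  0.129] [ 0.669 -0.015  0.159] pol 0.092 -14.5
nut 24 [ 0.5684 -0.0194  0.1389] [ 0.553 -0.031  0.132] [ 0.584 -0.011  0.143] pol 0.007 78.1
nut 71 [0.5939 0.0592 0.151 ] [0.581 0.046 0.133] [0.608 0.071 0.157] pol 0.0895 72.5
nut 19 [0
[... 1510 characters left out ...]
.064  0.129] [ 0.666 -0.001  0.158] pol 0.0844 -7.7
all z.01-.2 1220 [ 1.506 -0.57   0.162] [ 1.496 -1.89   0.03 ] [1.512 0.031 0.3  ]
all z.01-.2 498 [ 0.514 -1.073  0.17 ] [ 0.204 -1.098  0.03 ] [ 0.798 -1.05   0.299]
all z.01-.2 27 [ 0.512 -0.385  0.053] [ 0.434 -0.428  0.032] [ 0.574 -0.374  0.071]
all z.01-.2 22 [ 0.513 -0.49   0.05 ] [ 0.459 -0.501  0.036] [ 0.563 -0.461  0.068]
all z.01-.2 10 [ 0.295 -0.651  0.27 ] [ 0.284 -0.656  0.242] [ 0.304 -0.646  0.296]
all z.01-.2 351 [0.565 0.    0.121] [ 0.448 -0.136  0.032] [0.681 0.092 0.191]
all z.01-.2 46 [0.548 0.432 0.109] [0.517 0.415 0.108] [0.579 0.447 0.111]
all z.01-.2 23 [0.762 0.276 0.041] [0.742 0.257 0.032] [0.782 0.293 0.044]
```

{"api": "move_arm", "payload": {"deltas": [[[0, 0, 0], [0.3, 0.5, 0.5], 0], [[0, 0, 0], [0.6, 1, 1], 0]], "grip_force": 40}}

```text
time: 0.35
tool_pos: [0.325, -0.5332, 0.3116]
tcp_rot: [-3.069, -0.655, 0.001]
wrist_force: [0.5, -0.9, -0.2]
width: 0.606
```

{"api": "move_arm", "payload": {"deltas": [[[0, 0, 0], [0.3, 0.5, 0], 0], [[0, 0, 0], [0.6, 1, 0], 0]]}}

```text
time: 0.6
tool_pos: [0.3859, -0.4331, 0.3132]
tcp_rot: [3.071, 0.656, 0.001]
wrist_force: [0.6, -0.2, 0.2]
width: 0.5
```

{"api": "move_arm", "payload": {"deltas": [[[0, 0, 0], [0.3, 0.5, 0], 0], [[0, 0, 0], [0.6, 1, 0], 0]]}}

```text
time: 0.85
tool_pos: [0.4456, -0.3326, 0.3122]
tcp_rot: [-3.072, -0.657, 0.0]
wrist_force: [1.7, -0.5, 1.1]
width: 0.5
```

{"api": "move_arm", "payload": {"deltas": [[[0, 0, 0], [0.3, 0.5, 0], 0], [[0, 0, 0], [0.6, 1, 0], 0]]}}

```text
time: 1.1
tool_pos: [0.5056, -0.2326, 0.3122]
tcp_rot: [-3.072, -0.657, 0.001]
wrist_force: [0.4, -0.8, -1.5]
width: 0.504
```

{"api": "move_arm", "payload": {"deltas": [[[0, 0, 0], [0.2, 0.5, 0], 0], [[0, 0, 0], [0.4, 1, 0], 0], [[0, 0, 0], [0.4, 1, 0], 0]]}}

```text
time: 1.48
tool_pos: [0.5459, -0.1309, 0.312]
tcp_rot: [-3.069, -0.666, 0.001]
wrist_force: [-0.2, 0.5, 1.5]
width: 0.503
```

Run:
```python
from workcell import status, read_camera, camera_info
import cv2,numpy as np
c=camera_info("wrist");p,d=read_camera("wrist"); np.savez("wrist0.npz",p=p,d=d,K=c["K"],R=c["R"],t=c["t"])
cv2.imwrite("pics/w0.png",p[...,::-1]); print(c, -c["R"].T@c["t"])
```

```text
{'K': array([[309.70691629,   0.        , 321.58133777],
       [  0.        , 309.70691629, 194.50496654],
       [  0.        ,   0.        ,   1.        ]]), 'R': array([[ 4.13550483e-01, -9.10481124e-01,  3.48462458e-04],
       [-8.67616275e-01, -3.93964693e-01,  3.03370764e-01],
       [-2.76076072e-01, -1.25761458e-01, -9.52872530e-01]]), 't': array([-0.34457862,  0.35738421,  0.59125856])} [ 0.61580535 -0.09857803  0.45509419]
```

View pics/w0.png

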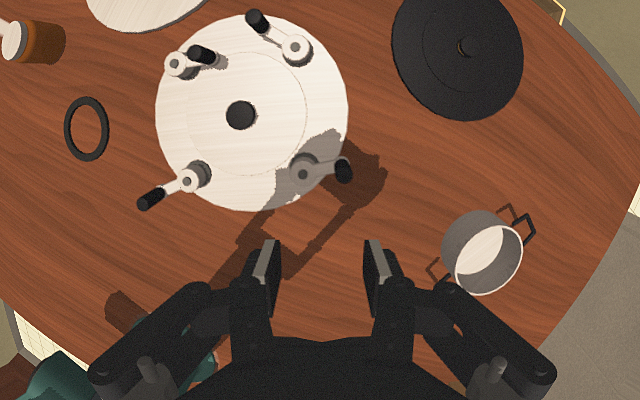

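The view shows the nuts at (176,63), (295,46), (302,174) and (187,181), with handle tops near (194,53), (254,17), (345,172) and (146,205). I'll fit the studs and handles from this depth.

```bash
cat >> h.py <<'E'
def wcloud(f):
    z=np.load(f); p,d,K,R,t=[z[k] for k in("p","d","K","R","t")]
    v,u=np.nonzero(d>0); D=d[v,u]
    x,y=(u-K[0,2])/K[0,0],(v-K[1,2])/K[1,1]; r=np.hypot(x,y)+1e-9
    s=np.tan(r)/r
    C=np.c_[x*s*D,y*s*D,D]
    return (C-t)@R, p[v,u].astype(float),np.c_[u,v]
E
python3 - <<'E'
from h import *
from scipy.optimize import least_squares
X,c,uv=wcloud("wrist0.npz"); g=c.mean(1)
near=np.linalg.norm(X[:,:2]-[.567,-.025],axis=1)<.16
cov=near&(X[:,2]>.108)&(X[:,2]<.123)&(g>60)
print("cover z",np.median(X[cov,2]),cv2.minEnclosingCircle(X[cov][:,:2].astype(np.float32)*1000), cv2.fitEllipse(cv2.convexHull(X[cov][:,:2].astype(np.float32)*1000)))
S=[];H=[]
for s,h in (((295,46),(256,18)),((187,181),(145,205)),((176,63),(194,52)),((302,174),(345,172))):
    m=near&(np.linalg.norm(uv-s,axis=1)<16)&(X[:,2]>.135); zt=np.percentile(X[m,2],90)
    q=X[m&(X[:,2]>zt-.004)]; S.append(q.mean(0))
    m=near&(np.linalg.norm(uv-h,axis=1)<16)&(g<75)&(X[:,2]>.15); zt=np.percentile(X[m,2],93)
    r=X[m&(X[:,2]>zt-.004)]; H.append(r.mean(0))
    print("stud",len(q),q.mean(0).round(4),"handle",len(r),r.mean(0).round(4),np.ptp(r,axis=0).round(3),"d",np.linalg.norm((q.mean(0)-r.mean(0))[:2]).round(4))
S=np.array(S);H=np.array(H)
k=np.array([0,2,1,3])*0
ang0=np.array([-17,163,73,253])*np.pi/180
def st(p): a=ang0+p[2]; return p[:2]+.09*np.c_[np.cos(a),np.sin(a)]
f=lambda p:np.r_[(st(p)-S[:,:2]).ravel(),np.linalg.norm(st(p)-H[:,:2],axis=1)-.04]
r=least_squares(f,[.567,-.025,0]); print(r.x,(r.fun*1000).round(1)); T=st(r.x)
for n,s,h in zip("cadb",T,H):
    dv=h[:2]-s; print(n,s.round(4),h[:2].round(4),np.degrees(np.arctan2(dv[1],dv[0])).round(1))
E
```

```text
cover z 0.1173411498590757 ((567.419921875, -25.72237205505371), 115.08112335205078) ((567.2612915039062, -25.73147201538086), (228.76544189453125, 229.1006622314453), 48.719566345214844)
stud 589 [ 0.6531 -0.0528  0.1507] handle 224 [ 0.6601 -0.0146  0.1916] [0.015 0.015 0.005] d 0.0388
stud 472 [0.4809 0.0027 0.1504] handle 150 [0.4551 0.0294 0.1912] [0.016 0.014 0.005] d 0.0371
stud 451 [0.5961 0.0564 0.1533] handle 192 [0.6126 0.0229 0.1915] [0.015 0.015 0.005] d 0.0374
stud 547 [ 0.5408 -0.1116  0.1508] handle 241 [ 0.5644 -0.143   0.1917] [0.015 0.015 0.005] d 0.0393
[ 0.56781579 -0.0263964  -0.01767249] [ 0.3 -1.4  1.4 -1.2 -0.4  2.8 -0.8 -0.4  0.2 -1.   0.1 -0.5]
c [ 0.6534 -0.0542] [ 0.6601 -0.0146] 80.5
a [0.4822 0.0014] [0.4551 0.0294] 134.1
d [0.5956 0.0592] [0.6126 0.0229] -65.0
b [ 0.54  -0.112] [ 0.5644 -0.143 ] -51.7
```

{"api": "move_arm", "payload": {"deltas": [[[0, 0, 0], [0.5, 0.5, -0.35], 0], [[0, 0, 0], [1, 1, -0.7], 0], [[0, 0, 0], [1, 1, -0.7], 0], [[0, 0, 0], [1, 1, -0.7], 0]], "grip_force": 40}}

```text
time: 2.02
tool_pos: [0.6446, -0.0344, 0.2397]
tcp_rot: [-3.071, -0.659, 0.007]
wrist_force: [0.4, -0.1, -0.2]
width: 0.497
```

{"api": "move_arm", "payload": {"deltas": [[[0, 0, 0], [0.155, 0.2, -0.1], 0], [[0, 0, 0], [0.155, 0.2, -0.45], 0], [[0, 0, 0], [0.155, 0.2, -0.81], 0], [[0, 0, 0], [0.155, 0.2, -0.81], 0], [[0, 0, 0], [0.155, 0.2, -0.81], 1], [[0, 0, 0], [0.155, 0.2, -0.81], 1], [[0, 0, 0], [0.155, 0.2, -0.81], 1], [[0, 0, 0], [0.155, 0.2, -0.81], 1], [[0, 0, 0], [0.155, 0.2, -0.81], 1]]}}

```text
time: 3.15
tool_pos: [0.6622, -0.0141, 0.1641]
tcp_rot: [3.071, 0.658, 0.006]
wrist_force: [-1.3, 2.3, 7.4]
width: 0.172
```

```bash
cat > arc.py <<'E'
import numpy as np,sys
# a0 deg start, list of thetas(rad) clockwise
def arc(a0,th0,ths,dz=0,R=.04):
    a=np.radians(a0); f=lambda t:R*10*np.array([np.cos(a-t),np.sin(a-t)])
    print("[" + ", ".join("[[0, 0, 0], [%.3f, %.3f, %.2f], 1]"%(*(f(t)-f(th0)),dz) for t in ths)+"]")
E
python3 -c "
from arc import *
for a in (80.5,134.1,-65,-51.7): arc(a,0,np.linspace(.195,2.34,12),.04)"
```

```text
[[[0, 0, 0], [0.075, -0.020, 0.04], 1], [[0, 0, 0], [0.145, -0.055, 0.04], 1], [[0, 0, 0], [0.207, -0.102, 0.04], 1], [[0, 0, 0], [0.258, -0.160, 0.04], 1], [[0, 0, 0], [0.298, -0.228, 0.04], 1], [[0, 0, 0], [0.323, -0.301, 0.04], 1], [[0, 0, 0], [0.334, -0.379, 0.04], 1], [[0, 0, 0], [0.329, -0.456, 0.04], 1], [[0, 0, 0], [0.310, -0.532, 0.04], 1], [[0, 0, 0], [0.276, -0.602, 0.04], 1], [[0, 0, 0], [0.229, -0.664, 0.04], 1], [[0, 0, 0], [0.172, -0.716, 0.04], 1]]
[[[0, 0, 0], [0.061, 0.048, 0.04], 1], [[0, 0, 0], [0.130, 0.084, 0.04], 1], [[0, 0, 0], [0.205, 0.106, 0.04], 1], [[0, 0, 0], [0.282, 0.113, 0.04], 1], [[0, 0, 0], [0.360, 0.104, 0.04], 1], [[0, 0, 0], [0.434, 0.081, 0.04], 1], [[0, 0, 0], [0.503, 0.044, 0.04], 1], [[0, 0, 0], [0.563, -0.006, 0.04], 1], [[0, 0, 0], [0.612, -0.066, 0.04], 1], [[0, 0, 0], [0.648, -0.135, 0.04], 1], [[0, 0, 0], [0.671, -0.210, 0.04], 1], [[0, 0, 0], [0.678, -0.287, 0.04], 1]]
[[[0, 0, 0], [-0.073, -0.026, 0.04], 1], [[0, 0, 0], [-0.151, -0.037, 0.04], 1], [[0, 0, 0], [-0.228, -0.033, 0.04], 1], [[0, 0, 0], [-0.304, -0.014, 0.04], 1], [[0, 0, 0], [-0.374, 0.019, 0.04], 1], [[0, 0, 0], [-0.437, 0.065, 0.04], 1], [[0, 0, 0], [-0.489, 0.123, 0.04], 1], [[0, 0, 0], [-0.530, 0.190, 0.04], 1], [[0, 0, 0], [-0.556, 0.263, 0.04], 1], [[0, 0, 0], [-0.568, 0.340, 0.04], 1], [[0, 0, 0], [-0.565, 0.417, 0.04], 1], [[0, 0, 0], [-0.547, 0.493, 0.04], 1]]
[[[0, 0, 0], [-0.066, -0.042, 0.04], 1], [[0, 0, 0], [-0.138, -0.071, 0.04], 1], [[0, 0, 0], [-0.215, -0.085, 0.04], 1], [[0, 0, 0], [-0.292, -0.084, 0.04], 1], [[0, 0, 0], [-0.369, -0.067, 0.04], 1], [[0, 0, 0], [-0.440, -0.037, 0.04], 1], [[0, 0, 0], [-0.505, 0.007, 0.04], 1], [[0, 0, 0], [-0.559, 0.063, 0.04], 1], [[0, 0, 0], [-0.602, 0.128, 0.04], 1], [[0, 0, 0], [-0.631, 0.200, 0.04], 1], [[0, 0, 0], [-0.646, 0.276, 0.04], 1], [[0, 0, 0], [-0.646, 0.354, 0.04], 1]]
```

{"api": "move_arm", "payload": {"deltas": [[[0, 0, 0], [0.075, -0.02, 0.04], 1], [[0, 0, 0], [0.145, -0.055, 0.04], 1], [[0, 0, 0], [0.207, -0.102, 0.04], 1], [[0, 0, 0], [0.207, -0.102, 0.04], 1]]}}

```text
time: 3.65
tool_pos: [0.6818, -0.0256, 0.1647]
tcp_rot: [3.071, 0.657, -0.001]
wrist_force: [0.2, -0.0, -6.1]
width: 0.17
```

```bash
python3 -c "
from arc import *
arc(80.5,.585,np.linspace(.78,2.34,9),-.02)"
```

```text
[[[0, 0, 0], [0.051, -0.058, -0.02], 1], [[0, 0, 0], [0.091, -0.126, -0.02], 1], [[0, 0, 0], [0.116, -0.199, -0.02], 1], [[0, 0, 0], [0.127, -0.276, -0.02], 1], [[0, 0, 0], [0.122, -0.354, -0.02], 1], [[0, 0, 0], [0.103, -0.430, -0.02], 1], [[0, 0, 0], [0.069, -0.500, -0.02], 1], [[0, 0, 0], [0.022, -0.562, -0.02], 1], [[0, 0, 0], [-0.035, -0.614, -0.02], 1]]
```

{"api": "move_arm", "payload": {"deltas": [[[0, 0, 0], [0.051, -0.058, -0.02], 1], [[0, 0, 0], [0.091, -0.126, -0.02], 1], [[0, 0, 0], [0.116, -0.199, -0.02], 1], [[0, 0, 0], [0.127, -0.276, -0.02], 1], [[0, 0, 0], [0.122, -0.354, -0.02], 1], [[0, 0, 0], [0.103, -0.43, -0.02], 1], [[0, 0, 0], [0.069, -0.5, -0.02], 1], [[0, 0, 0], [0.022, -0.562, -0.02], 1], [[0, 0, 0], [-0.035, -0.614, -0.02], 1], [[0, 0, 0], [-0.035, -0.614, -0.02], 1]]}}

```text
time: 4.9
tool_pos: [0.6775, -0.0855, 0.1639]
tcp_rot: [-3.07, -0.656, -0.001]
wrist_force: [-3.9, 5.0, 1.2]
width: 0.168
```

{"api": "move_arm", "payload": {"deltas": [[[0, 0, 0], [-0.04, -0.012, -0.02], 1], [[0, 0, 0], [-0.076, -0.026, -0.02], 1], [[0, 0, 0], [-0.076, -0.026, -0.02], 1], [[0, 0, 0], [-0.076, -0.026, -0.02], 1]]}}

```text
time: 5.4
tool_pos: [0.6721, -0.0888, 0.1638]
tcp_rot: [3.071, 0.657, 0.007]
wrist_force: [-0.2, 4.2, 7.0]
width: 0.17
```

{"api": "move_arm", "payload": {"deltas": [[[0, 0, 0], [-0.04, -0.01, 0.02], 1], [[0, 0, 0], [-0.077, -0.02, 0.02], 1], [[0, 0, 0], [-0.077, -0.02, 0.02], 1], [[0, 0, 0], [-0.077, -0.02, 0.02], 1]]}}

```text
time: 5.9
tool_pos: [0.6654, -0.0912, 0.1644]
tcp_rot: [3.07, 0.657, 0.01]
wrist_force: [6.4, 2.8, -1.6]
width: 0.174
```

{"api": "move_arm", "payload": {"deltas": [[[0, 0, 0], [-0.033, -0.008, 0], 1], [[0, 0, 0], [-0.066, -0.015, 0], 1], [[0, 0, 0], [-0.066, -0.015, 0], 1], [[0, 0, 0], [-0.066, -0.015, 0], 1]]}}

```text
time: 6.4
tool_pos: [0.6596, -0.0926, 0.1644]
tcp_rot: [3.07, 0.657, 0.013]
wrist_force: [8.2, 3.3, -1.4]
width: 0.169
```

{"api": "move_arm", "payload": {"deltas": [[[0, 0, 0], [-0.037, -0.004, 0], 1], [[0, 0, 0], [-0.037, -0.004, 0], 1], [[0, 0, 0], [-0.037, -0.004, 0], 1]]}}

```text
time: 6.78
tool_pos: [0.6564, -0.093, 0.1644]
tcp_rot: [3.069, 0.657, 0.015]
wrist_force: [10.5, 3.2, -3.4]
width: 0.171
```

{"api": "move_arm", "payload": {"deltas": [[[0, 0, 0], [0, 0, 0], 0], [[0, 0, 0], [0, 0, 0], 0], [[0, 0, 0], [0, 0, 0], 0], [[0, 0, 0], [0, 0, 0.3], 0], [[0, 0, 0], [0, 0, 0.8], 0], [[0, 0, 0], [-0.5, 0.3, 0.8], 0], [[0, 0, 0], [-1, 0.6, 0.8], 0]]}}

```text
time: 7.65
tool_pos: [0.5518, -0.0325, 0.2446]
tcp_rot: [3.072, 0.656, 0.002]
wrist_force: [-0.2, 0.1, -0.5]
width: 0.502
```

{"api": "move_arm", "payload": {"deltas": [[[0, 0, 0], [-0.5, 0.3, 0], 0], [[0, 0, 0], [-1, 0.6, 0], 0], [[0, 0, 0], [-1, 0.6, 0], 0], [[0, 0, 0], [-1, 0.6, 0], 0], [[0, 0, 0], [-1, 0.6, 0], 0]]}}

```text
time: 8.28
tool_pos: [0.4535, 0.0268, 0.244]
tcp_rot: [3.072, 0.656, 0.001]
wrist_force: [-0.1, -0.6, 1.0]
width: 0.502
```

{"api": "move_arm", "payload": {"deltas": [[[0, 0, 0], [0.01, 0.03, -0.35], 0], [[0, 0, 0], [0.01, 0.03, -0.8], 0], [[0, 0, 0], [0.01, 0.03, -0.8], 0], [[0, 0, 0], [0.01, 0.03, -0.8], 1], [[0, 0, 0], [0.01, 0.03, -0.8], 1], [[0, 0, 0], [0.01, 0.03, -0.8], 1], [[0, 0, 0], [0.01, 0.03, -0.8], 1]]}}

```text
time: 9.15
tool_pos: [0.4548, 0.0307, 0.1655]
tcp_rot: [3.072, 0.658, 0.006]
wrist_force: [0.2, 3.2, 6.3]
width: 0.175
```

{"api": "move_arm", "payload": {"deltas": [[[0, 0, 0], [0.061, 0.048, 0.02], 1], [[0, 0, 0], [0.13, 0.084, 0.02], 1], [[0, 0, 0], [0.205, 0.106, 0.02], 1], [[0, 0, 0], [0.282, 0.113, 0.02], 1], [[0, 0, 0], [0.36, 0.104, 0.02], 1], [[0, 0, 0], [0.434, 0.081, 0.02], 1], [[0, 0, 0], [0.503, 0.044, 0.02], 1], [[0, 0, 0], [0.563, -0.006, 0.02], 1], [[0, 0, 0], [0.612, -0.066, 0.02], 1], [[0, 0, 0], [0.648, -0.135, 0.02], 1], [[0, 0, 0], [0.671, -0.21, 0.02], 1], [[0, 0, 0], [0.678, -0.287, 0.02], 1], [[0, 0, 0], [0.678, -0.287, 0.02], 1]]}}

```text
time: 10.78
tool_pos: [0.5224, 0.0003, 0.166]
tcp_rot: [3.07, 0.656, 0.004]
wrist_force: [5.5, -0.8, -0.2]
width: 0.17
```

{"api": "move_arm", "payload": {"deltas": [[[0, 0, 0], [0.005, -0.04, 0], 1], [[0, 0, 0], [0.005, -0.083, 0], 1], [[0, 0, 0], [0.005, -0.083, 0], 1], [[0, 0, 0], [0.005, -0.083, 0], 1]]}}

```text
time: 11.28
tool_pos: [0.5217, -0.0071, 0.1658]
tcp_rot: [3.071, 0.658, 0.0]
wrist_force: [2.6, -0.9, 2.7]
width: 0.169
```

{"api": "move_arm", "payload": {"deltas": [[[0, 0, 0], [-0.006, -0.04, 0], 1], [[0, 0, 0], [-0.019, -0.079, 0], 1], [[0, 0, 0], [-0.019, -0.079, 0], 1], [[0, 0, 0], [-0.019, -0.079, 0], 1]]}}

```text
time: 11.78
tool_pos: [0.5193, -0.0147, 0.1656]
tcp_rot: [3.072, 0.658, -0.001]
wrist_force: [1.7, -0.2, 3.7]
width: 0.171
```

{"api": "move_arm", "payload": {"deltas": [[[0, 0, 0], [-0.015, -0.036, 0.01], 1], [[0, 0, 0], [-0.036, -0.072, 0.01], 1], [[0, 0, 0], [-0.036, -0.072, 0.01], 1], [[0, 0, 0], [-0.036, -0.072, 0.01], 1]]}}

```text
time: 12.28
tool_pos: [0.515, -0.0219, 0.1658]
tcp_rot: [-3.072, -0.658, 0.004]
wrist_force: [1.3, 1.4, -1.6]
width: 0.171
```

{"api": "move_arm", "payload": {"deltas": [[[0, 0, 0], [-0.024, -0.032, 0], 1], [[0, 0, 0], [-0.053, -0.06, 0], 1], [[0, 0, 0], [-0.053, -0.06, 0], 1], [[0, 0, 0], [-0.053, -0.06, 0], 1]]}}

```text
time: 12.78
tool_pos: [0.5103, -0.0271, 0.166]
tcp_rot: [-3.071, -0.657, 0.001]
wrist_force: [1.8, 5.0, -5.3]
width: 0.169
```

{"api": "move_arm", "payload": {"deltas": [[[0, 0, 0], [-0.022, -0.015, -0.01], 1], [[0, 0, 0], [-0.044, -0.03, -0.01], 1], [[0, 0, 0], [-0.044, -0.03, -0.01], 1], [[0, 0, 0], [-0.044, -0.03, -0.01], 1]]}}

```text
time: 13.28
tool_pos: [0.5075, -0.0295, 0.1659]
tcp_rot: [-3.071, -0.657, -0.005]
wrist_force: [4.4, 7.5, -5.2]
width: 0.166
```

{"api": "move_arm", "payload": {"deltas": [[[0, 0, 0], [-0.022, -0.01, -0.01], 1], [[0, 0, 0], [-0.042, -0.021, -0.01], 1], [[0, 0, 0], [-0.042, -0.021, -0.01], 1], [[0, 0, 0], [-0.042, -0.021, -0.01], 1]]}}

```text
time: 13.78
tool_pos: [0.5046, -0.0316, 0.1659]
tcp_rot: [-3.071, -0.657, -0.01]
wrist_force: [5.6, 7.3, -2.6]
width: 0.169
```

{"api": "move_arm", "payload": {"deltas": [[[0, 0, 0], [-0.031, -0.018, 0], 1], [[0, 0, 0], [-0.031, -0.018, 0], 1], [[0, 0, 0], [-0.031, -0.018, 0], 1]]}}

```text
time: 14.15
tool_pos: [0.5018, -0.0333, 0.1659]
tcp_rot: [-3.071, -0.657, -0.011]
wrist_force: [7.3, 7.4, -3.7]
width: 0.171
```

{"api": "move_arm", "payload": {"deltas": [[[0, 0, 0], [0, 0, 0], 0], [[0, 0, 0], [0, 0, 0], 0], [[0, 0, 0], [0, 0, 0], 0], [[0, 0, 0], [0, 0, 0.3], 0], [[0, 0, 0], [0, 0, 0.8], 0], [[0, 0, 0], [0.5, 0.28, 0.8], 0], [[0, 0, 0], [1, 0.56, 0.8], 0], [[0, 0, 0], [1, 0.56, 0.8], 0]]}}

```text
time: 15.15
tool_pos: [0.6013, 0.0228, 0.2437]
tcp_rot: [-3.071, -0.661, 0.001]
wrist_force: [-0.7, 0.7, 0.5]
width: 0.497
```

{"api": "move_arm", "payload": {"deltas": [[[0, 0, 0], [0.11, 0, -0.1], 0], [[0, 0, 0], [0.11, 0, -0.4], 0], [[0, 0, 0], [0.11, 0, -0.78], 0], [[0, 0, 0], [0.11, 0, -0.78], 0], [[0, 0, 0], [0.11, 0, -0.78], 1], [[0, 0, 0], [0.11, 0, -0.78], 1], [[0, 0, 0], [0.11, 0, -0.78], 1], [[0, 0, 0], [0.11, 0, -0.78], 1]]}}

```text
time: 16.15
tool_pos: [0.6105, 0.0222, 0.1683]
tcp_rot: [-3.071, -0.658, -0.003]
wrist_force: [-2.7, 4.5, 4.3]
width: 0.172
```

{"api": "move_arm", "payload": {"deltas": [[[0, 0, 0], [-0.073, -0.026, 0.01], 1], [[0, 0, 0], [-0.151, -0.037, 0.01], 1], [[0, 0, 0], [-0.228, -0.033, 0.01], 1], [[0, 0, 0], [-0.304, -0.014, 0.01], 1], [[0, 0, 0], [-0.374, 0.019, 0.01], 1], [[0, 0, 0], [-0.437, 0.065, 0.01], 1], [[0, 0, 0], [-0.489, 0.123, 0.01], 1], [[0, 0, 0], [-0.53, 0.19, 0.01], 1], [[0, 0, 0], [-0.556, 0.263, 0.01], 1], [[0, 0, 0], [-0.568, 0.34, 0.01], 1], [[0, 0, 0], [-0.565, 0.417, 0.01], 1], [[0, 0, 0], [-0.547, 0.493, 0.01], 1], [[0, 0, 0], [-0.547, 0.493, 0.01], 1]]}}

```text
time: 17.77
tool_pos: [0.554, 0.0712, 0.1687]
tcp_rot: [-3.071, -0.659, 0.004]
wrist_force: [-3.5, -0.3, 9.7]
width: 0.17
```

{"api": "move_arm", "payload": {"deltas": [[[0, 0, 0], [0.01, 0.038, 0.025], 1], [[0, 0, 0], [0.028, 0.076, 0.025], 1], [[0, 0, 0], [0.028, 0.076, 0.025], 1], [[0, 0, 0], [0.028, 0.076, 0.025], 1]]}}

```text
time: 18.27
tool_pos: [0.5574, 0.0783, 0.1693]
tcp_rot: [-3.072, -0.658, 0.003]
wrist_force: [0.3, -1.9, -2.6]
width: 0.169
```

{"api": "move_arm", "payload": {"deltas": [[[0, 0, 0], [0.022, 0.033, 0], 1], [[0, 0, 0], [0.048, 0.064, 0], 1], [[0, 0, 0], [0.048, 0.064, 0], 1], [[0, 0, 0], [0.048, 0.064, 0], 1]]}}

```text
time: 18.77
tool_pos: [0.5626, 0.0851, 0.1696]
tcp_rot: [-3.071, -0.658, 0.001]
wrist_force: [-0.1, -1.5, -6.0]
width: 0.167
```

{"api": "move_arm", "payload": {"deltas": [[[0, 0, 0], [0.029, 0.028, -0.015], 1], [[0, 0, 0], [0.061, 0.052, -0.015], 1], [[0, 0, 0], [0.061, 0.052, -0.015], 1], [[0, 0, 0], [0.061, 0.052, -0.015], 1]]}}

```text
time: 19.27
tool_pos: [0.5694, 0.0909, 0.1693]
tcp_rot: [-3.071, -0.657, -0.002]
wrist_force: [-3.6, 2.8, 1.8]
width: 0.17
```

{"api": "move_arm", "payload": {"deltas": [[[0, 0, 0], [0.033, 0.03, 0], 1], [[0, 0, 0], [0.066, 0.048, 0], 1], [[0, 0, 0], [0.066, 0.048, 0], 1], [[0, 0, 0], [0.066, 0.048, 0], 1]]}}

```text
time: 19.77
tool_pos: [0.5765, 0.095, 0.1692]
tcp_rot: [-3.072, -0.657, -0.003]
wrist_force: [-1.7, 3.1, 2.9]
width: 0.167
```

{"api": "move_arm", "payload": {"deltas": [[[0, 0, 0], [0.037, 0.02, 0], 1], [[0, 0, 0], [0.075, 0.034, 0], 1], [[0, 0, 0], [0.075, 0.034, 0], 1], [[0, 0, 0], [0.075, 0.034, 0], 1]]}}

```text
time: 20.27
tool_pos: [0.584, 0.0978, 0.169]
tcp_rot: [3.071, 0.657, 0.003]
wrist_force: [-0.5, -1.3, 5.2]
width: 0.173
```

{"api": "move_arm", "payload": {"deltas": [[[0, 0, 0], [0.04, 0.006, 0.01], 1], [[0, 0, 0], [0.08, 0.006, 0.01], 1], [[0, 0, 0], [0.08, 0.006, 0.01], 1], [[0, 0, 0], [0.08, 0.006, 0.01], 1]]}}

```text
time: 20.78
tool_pos: [0.589, 0.0985, 0.1689]
tcp_rot: [-3.071, -0.658, 0.008]
wrist_force: [-6.8, -1.1, 5.5]
width: 0.171
```

{"api": "move_arm", "payload": {"deltas": [[[0, 0, 0], [0.032, 0.002, 0.01], 1], [[0, 0, 0], [0.064, 0, 0.01], 1], [[0, 0, 0], [0.064, 0, 0.01], 1], [[0, 0, 0], [0.064, 0, 0.01], 1]]}}

```text
time: 21.28
tool_pos: [0.594, 0.0987, 0.1689]
tcp_rot: [-3.071, -0.657, 0.013]
wrist_force: [-8.5, -1.0, 4.3]
width: 0.173
```

{"api": "move_arm", "payload": {"deltas": [[[0, 0, 0], [0.042, -0.004, 0], 1], [[0, 0, 0], [0.042, -0.004, 0], 1], [[0, 0, 0], [0.042, -0.004, 0], 1]]}}

```text
time: 21.65
tool_pos: [0.5977, 0.0984, 0.1688]
tcp_rot: [-3.07, -0.657, 0.015]
wrist_force: [-10.3, -0.2, 5.8]
width: 0.167
```

{"api": "move_arm", "payload": {"deltas": [[[0, 0, 0], [0, 0, 0], 0], [[0, 0, 0], [0, 0, 0], 0], [[0, 0, 0], [0, 0, 0], 0], [[0, 0, 0], [0, 0, 0.3], 0], [[0, 0, 0], [0, 0, 0.8], 0], [[0, 0, 0], [-0.1, -0.5, 0.8], 0], [[0, 0, 0], [-0.2, -1, 0.8], 0], [[0, 0, 0], [-0.2, -1, 0.8], 0]]}}

```text
time: 22.65
tool_pos: [0.5815, -0.0046, 0.251]
tcp_rot: [3.072, 0.651, 0.001]
wrist_force: [0.3, 0.5, -0.2]
width: 0.5
```

{"api": "move_arm", "payload": {"deltas": [[[0, 0, 0], [-0.06, -0.5, 0], 0], [[0, 0, 0], [-0.13, -1, 0], 0], [[0, 0, 0], [-0.13, -1, 0], 0], [[0, 0, 0], [-0.13, -1, 0], 0]]}}

```text
time: 23.15
tool_pos: [0.5691, -0.101, 0.2505]
tcp_rot: [-3.071, -0.657, -0.001]
wrist_force: [-0.1, -0.4, 0.4]
width: 0.5
```

{"api": "move_arm", "payload": {"deltas": [[[0, 0, 0], [-0.045, -0.42, -0.05], 0], [[0, 0, 0], [-0.045, -0.42, -0.05], 0], [[0, 0, 0], [-0.045, -0.42, -0.45], 0], [[0, 0, 0], [-0.045, -0.42, -0.84], 0], [[0, 0, 0], [-0.045, -0.42, -0.84], 0], [[0, 0, 0], [-0.045, -0.42, -0.84], 1], [[0, 0, 0], [-0.045, -0.42, -0.84], 1], [[0, 0, 0], [-0.045, -0.42, -0.84], 1], [[0, 0, 0], [-0.045, -0.42, -0.84], 1]]}}

```text
time: 24.28
tool_pos: [0.5657, -0.1435, 0.1687]
tcp_rot: [3.071, 0.657, 0.006]
wrist_force: [0.4, 3.1, 4.9]
width: 0.17
```

{"api": "move_arm", "payload": {"deltas": [[[0, 0, 0], [-0.066, -0.042, 0.015], 1], [[0, 0, 0], [-0.138, -0.071, 0.015], 1], [[0, 0, 0], [-0.215, -0.085, 0.015], 1], [[0, 0, 0], [-0.292, -0.084, 0.015], 1], [[0, 0, 0], [-0.369, -0.067, 0.015], 1], [[0, 0, 0], [-0.44, -0.037, 0.015], 1], [[0, 0, 0], [-0.505, 0.007, 0.015], 1], [[0, 0, 0], [-0.559, 0.063, 0.015], 1], [[0, 0, 0], [-0.602, 0.128, 0.015], 1], [[0, 0, 0], [-0.631, 0.2, 0.015], 1], [[0, 0, 0], [-0.646, 0.276, 0.015], 1], [[0, 0, 0], [-0.646, 0.354, 0.015], 1], [[0, 0, 0], [-0.646, 0.354, 0.015], 1]]}}

```text
time: 25.9
tool_pos: [0.5011, -0.1096, 0.1689]
tcp_rot: [3.068, 0.657, 0.006]
wrist_force: [4.9, -0.3, 0.3]
width: 0.167
```

{"api": "move_arm", "payload": {"deltas": [[[0, 0, 0], [0.014, 0.038, 0], 1], [[0, 0, 0], [0.026, 0.076, 0], 1], [[0, 0, 0], [0.026, 0.076, 0], 1], [[0, 0, 0], [0.026, 0.076, 0], 1]]}}

```text
time: 26.4
tool_pos: [0.5025, -0.1013, 0.1688]
tcp_rot: [3.07, 0.657, 0.001]
wrist_force: [0.9, -1.9, 4.7]
width: 0.17
```

{"api": "move_arm", "payload": {"deltas": [[[0, 0, 0], [0.013, 0.038, 0.01], 1], [[0, 0, 0], [0.03, 0.074, 0.01], 1], [[0, 0, 0], [0.03, 0.074, 0.01], 1], [[0, 0, 0], [0.03, 0.074, 0.01], 1]]}}

```text
time: 26.9
tool_pos: [0.5055, -0.0932, 0.169]
tcp_rot: [3.072, 0.658, 0.0]
wrist_force: [4.4, -2.8, 1.1]
width: 0.171
```

{"api": "move_arm", "payload": {"deltas": [[[0, 0, 0], [0.028, 0.028, 0], 1], [[0, 0, 0], [0.057, 0.056, 0], 1], [[0, 0, 0], [0.057, 0.056, 0], 1], [[0, 0, 0], [0.057, 0.056, 0], 1]]}}

```text
time: 27.4
tool_pos: [0.5091, -0.0877, 0.169]
tcp_rot: [-3.071, -0.658, 0.007]
wrist_force: [-4.0, -2.8, 6.7]
width: 0.166
```

{"api": "move_arm", "payload": {"deltas": [[[0, 0, 0], [0.017, 0.02, 0.015], 1], [[0, 0, 0], [0.035, 0.041, 0.015], 1], [[0, 0, 0], [0.035, 0.041, 0.015], 1], [[0, 0, 0], [0.035, 0.041, 0.015], 1]]}}

```text
time: 27.9
tool_pos: [0.5117, -0.0844, 0.1692]
tcp_rot: [3.071, 0.658, -0.011]
wrist_force: [-3.1, -7.3, 0.9]
width: 0.169
```

{"api": "move_arm", "payload": {"deltas": [[[0, 0, 0], [0.027, 0.019, 0], 1], [[0, 0, 0], [0.054, 0.038, 0], 1], [[0, 0, 0], [0.054, 0.038, 0], 1], [[0, 0, 0], [0.054, 0.038, 0], 1]]}}

```text
time: 28.4
tool_pos: [0.5159, -0.0804, 0.1691]
tcp_rot: [-3.071, -0.658, 0.015]
wrist_force: [-6.6, -6.2, 4.1]
width: 0.169
```

{"api": "move_arm", "payload": {"deltas": [[[0, 0, 0], [0.027, 0.018, 0], 1], [[0, 0, 0], [0.027, 0.018, 0], 1], [[0, 0, 0], [0.027, 0.018, 0], 1]]}}

```text
time: 28.78
tool_pos: [0.5181, -0.0786, 0.1691]
tcp_rot: [-3.071, -0.658, 0.017]
wrist_force: [-9.9, -6.5, 5.4]
width: 0.169
```

{"api": "move_arm", "payload": {"deltas": [[[0, 0, 0], [0, 0, 0], 0], [[0, 0, 0], [0, 0, 0], 0], [[0, 0, 0], [0, 0, 0], 0], [[0, 0, 0], [0, 0, 0.3], 0], [[0, 0, 0], [0, 0, 0.9], 0], [[0, 0, 0], [0, -0.5, 1], 0], [[0, 0, 0], [0, -1, 1], 0], [[0, 0, 0], [0, -1, 1], 0]]}}

```text
time: 29.78
tool_pos: [0.5226, -0.1804, 0.2709]
tcp_rot: [3.073, 0.652, 0.0]
wrist_force: [-0.6, 0.0, -0.6]
width: 0.498
```

Run:
```python
from workcell import status, read_camera, camera_info
import cv2,numpy as np
c=camera_info("wrist");p,d=read_camera("wrist"); np.savez("wrist1.npz",p=p,d=d,K=c["K"],R=c["R"],t=c["t"])
cv2.imwrite("pics/w1.png",p[...,::-1])
from h import *
X,_,_=wcloud("wrist1.npz"); b=_=None
X,col,uv=wcloud("wrist1.npz"); m=(np.linalg.norm(X[:,:2]-[.567,-.026],axis=1)<.15)&(X[:,2]>.185)&(X[:,2]<.2)
from scipy.cluster.hierarchy import fclusterdata
L=fclusterdata(X[m][:,:2],.012,'distance',method='single')
print([(X[m][L==k].mean(0).round(4).tolist(),(L==k).sum()) for k in set(L) if (L==k).sum()>20])
# bystanders vs start, scene camera
a=np.load("scene0.npz"); s,_=read_camera("scene"); diff=np.abs(s.astype(int)-a["p"]).max(2)
print({n:float((diff[v-30:v+30,u-30:u+30]>40).mean()) for n,(u,v) in dict(jar=(361,88),pan=(202,347),seal=(304,120)).items()})
```

```text
[([0.5987, 0.0974, 0.1901], np.int64(193)), ([0.5158, -0.081, 0.1911], np.int64(331)), ([0.5027, -0.0342, 0.1907], np.int64(281))]
{'jar': 0.0, 'pan': 0.0, 'seal': 0.005555555555555556}
```

View pics/w1.png

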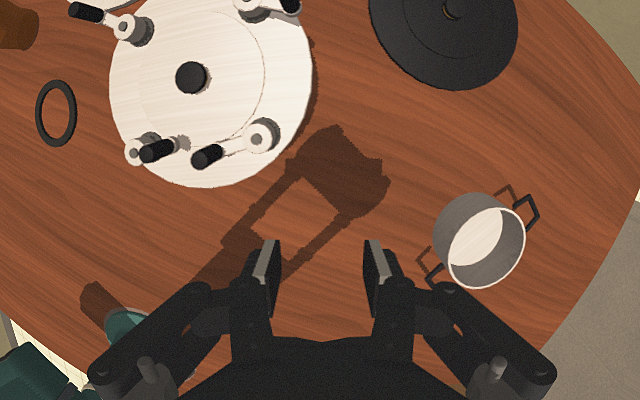

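The view shows all four cranks turned to their end positions: handles at (85,12), (290,5), (157,150) and (207,156). The pan and seal are where they were and the gripper is clear.

```bash
python3 -c "
from workcell import order,status
print(order.finish_job(), status.read_state()['wrist_force'])"
```

```text
the job is handed in; nothing more can be done
the job is handed in; nothing more can be done
```

I tightened all four crank nuts clockwise in cross order, let go of them, and handed the job in at about 30 s; no verdict is reported. I numbered the nuts by their place in the world frame only; I did not work out which is stud 1.

| Order | Nut | Turn to seat (rad, approx.) | Last force at the handle (N) |
|---|---|---|---|
| 1 | +x side | 2.6 | 10.5 |
| 2 | opposite the first, −x side | 3.1 | 10.0 |
| 3 | +y side | 3.5 | 10.3 |
| 4 | opposite the third, −y side | 2.7 | 11.8 |

- **Force readings:** They scatter by about 1 N. The fourth nut read above the 10 N target but under the 13 N limit.
- **After letting go:** The last wrist-camera check found three handles within about 1–3 mm of where I released them. That includes up to 3 mm at the fourth nut, part of it camera error. The first nut's handle was at the picture's edge, so I did not re-measure it.
- **Bystanders:** The scene camera showed no change at the jar or pan. At the seal 0.6% of the pixels differed, which I took as noise, and it looked in place in the wrist view.
- **Not checked:** I did not measure the cover's tilt or the washer heights directly. I judged tightness by the handle force and how far each nut turned past seating.

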